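Shut the slide cabinet on its latch

ROBOT

A 6-joint arm with a two-finger parallel gripper is mounted at the origin on a cart in front of the work surface, level with it; the furniture and walls round the work are solid. World frame = base frame: x ahead of the robot, y to its left, z up, the work surface at z = 0. Lengths are in m, angles in degrees, forces in N, time in s.
With the tool pointing down it reaches from about 0.375 to 0.9 m from the base axis. Payload 3.1 kg.
Tool frame: the origin (TCP) lies on the centre line of the jaws, within the pads' length; the fingertips stand 8 mm ahead of it and the grasp point (between the pads) lies 11 mm behind it; y points along the fingers, x is the direction in which the jaws open and shut, and the axes are right-handed (so a half turn about y gives the same grasp; the last joint's range is limited). The gripper opens to 87 mm and grips with 3 to 60 N. Pads are 19 mm wide; open, the fingers measure 117 mm over their backs; the gripper's body (75 mm by 190 mm) begins 51 mm behind the grasp point.
Start: joints at [-77.206, 30.224, 82.088, -0, 67.689, -10.227], TCP at [0.244, -0.575, 0.231] pointing down, gripper open.
Joint ranges: [-176.69, 176.69], [-43.24, 126.21], [12.49, 139.97], [-82, 262], [0, 151.66], [-163.58, 163.58]. Speed limits (degrees/s): [159.86, 159.86, 180, 180, 180, 180].

INTERFACE

Orientations are given as a 3x3 rotation matrix whose columns are the frame's x, y, z axes.
In Python, from rig import read_state, imaging, job, spotter gives the robot as it stands.
- The arm moves only by the tool apply_moves, never from a script. Its argument "steps" is a list of rows, each an object of numbers: "x", "y", "z": the shift along the world's x, y, z in mm; "spin": the turn about the world's z in rad. In form: [{"x": .., "y": .., "z": .., "spin": ..}, ...]. A call has 1 to 12 rows; each row shifts and turns the pose as measured when the row begins; what a row does not reach is not made up. A row lasts 1/10 s, in which the tool goes at most 50 mm and 8.59 degrees, less where a joint would pass 70% of its speed; a pose out of reach is approached as far as the arm can. A call is refused whole if a number of a shift passes 50 or a number of a turn 0.15, either way. A call with a gripper value outside its range is refused whole. "grip" is the finger opening in mm, from 0 to 87, set as the call begins (left out, the last holds). The fingers move at their own pace and stop on an object; the grip force is fixed at half the most. Time passes only in rows, so rows that do not move let the fingers close. It gives the time, the measured TCP pose, the force and the opening at its end, in the units of the state.
- read_state(): the state, without advancing time (a new reading comes with each control period).
- imaging.capture(name): name is "scene" or "top"; returns the picture (420x560x3 uint8, red, green, blue); there is no depth.
- imaging.camera_params(name): a dict with "fov_y" (degrees; the focal length in pixels is half the picture's height over the tangent of half this angle, whatever the lens; pixels are square), "cx", "cy" (the principal point, pixels), "dist" ([k1, k2, p1, p2, k3] as OpenCV has them; the pictures are not rectified), "R" (3x3) and "t" (3): a world point X has camera coordinates R X + t. Camera axes: x right, y down, z forward; pixel columns grow to the right and rows downward; lengths in m; the calibration is good to about 2 mm. A picture is of the moment at which its call begins. camera_params takes no time and is no camera call.
- job.hand_in(): hands the job in, once; it reports no verdict.
Trained networks look in the newest picture that a camera, given by its name, has taken for a name from the list of things; names that differ only in an ending like _2 or _b are one class to them, and where a whole thing is asked for, a point or a joint stands for the part that bears it (a point fixed in the world has none). Each returns a list of dicts, best first, with "score" (0 to 1); they miss things now and then, are a little off and sometimes report something else, mostly with a low value. They report only what shows in the picture. A call takes as long as a camera call.
- spotter.cut_out(name, camera): "mask" (420x560 bool, what is visible of it) and "rect" ([left, top, width, height] in pixels, round what is visible of it).
The state is a dict: "time_s": time; "joint_positions": joint angles; "qvel": joint speeds; "tau": joint torques, N m; "position": TCP position; "tcp_rot": TCP orientation; "force": force on the tool from outside, world axes, zero at the start; "moment": the same for the moment, N m; "opening": opening from 0.0 (shut) to 1.0 (fully open).
Only numpy, scipy, OpenCV 4.12 (cv2) and the standard library are available. Lean on these libraries where they do the work, as an engineer would, in place of code of your own. Each camera call takes 0.05 s, during which the arm holds its last target.

TASK

Put the banded stack of glass slides flat on the pulled-out tray of the small grey cabinet, push the tray fully in, and push the cabinet door shut until its sprung tongue rides over the strike and snaps in behind it. One of the two loose bottles (amber bottle, dropper bottle) stands in the door's way: move it out and stand it upright on the desk, clear of the door, so that the door never touches a bottle. Leave the other bottle and the slide mailer where they are, and knock nothing over.

Things in the scene. Friction and masses are not known exactly. Their poses are not given: they have to be found in the camera images.
- cabinet: small fixed grey steel cabinet, 200 wide (y) x 130 deep x 118 high mm. Origin: on the desk, below the middle of the front edge of its carcass; x points into the cabinet (away from the robot, turned by up to 0.2 rad), y to the left along its front, z up. The roof begins at x = 0. Strike: a steel arm on its right side wall (y -112 to -117 mm, z 37 to 83 mm) carrying an upright pin of 8 mm diameter at x = -30.5, y = -107.5 mm, 30 mm in front of the carcass
- door_hinge (a joint): door angle, rad: 0 shut, grows as the door opens towards the robot and to the left; starts at 1.6 to 2.1. It stays where it is left until latched; to drive the tongue over the strike pin in the last 0.1 rad takes about 5 to 10 N at the push plate. Latched, the door can only rattle between 0 and about 0.015. The door swings 10 mm above the desk
- cab_door: the door: grey frame with a clear window, 196 wide x 104 high x 12 thick (mm), lower edge 10 mm and upper edge 114 mm above the desk. Origin on the upright hinge axis (cabinet x = -10, y = +100 mm) at desk level; the door runs along its own -y from 2 to 198 mm, the outer face is at its own x = -6 mm and looks along its own -x; shut, its axes are the cabinet's. A dark latch case 30 x 34 mm stands 11 mm out of the outer face at the free edge (own y -168 to -198, z 43 to 77 mm)
- push_plate (a point): middle of the 34 x 70 mm steel push plate on the door's outer face, 135 mm from the hinge axis, 62 mm up; axes as the door's (outward normal = -x)
- tongue_slide (a joint): sprung tongue of the latch, m: 0 fully out, grows as it is pressed into its case, at most 0.0115; spring force 2 N out, 4 N in. It stands 12 mm out of the door's free edge, flat on the outer side and sloped at about 45 degrees on the cabinet side; it must go 6.5 mm in to pass the strike pin and springs back to 0 behind it
- tray_slide (a joint): how far the tray is out, m: 0 fully in, starts at 0.10 to 0.12; slides with about 1 to 2 N friction
- tray_floor (a point): middle of the tray's inner floor (upper face, 22 mm above the desk); axes as the cabinet's. Inner floor 110 (x) x 168 (y) mm, rims 10 mm high at sides and back. With the tray out, most of it lies in front of the cabinet; the inner part remains under the roof
- tray_front (a point): middle of the outer face of the tray's upright front plate (176 wide, 4 thick, from 16 to 52 mm above the desk), where it is pushed; when fully in it is flush with the front edge of the carcass (cabinet x = 0)
- slide_stack: the stack itself (for its attitude): origin at the middle of its underside, z up when flat
- stack_mid (a point): centre of the banded stack of glass slides, a flat block 29 (x) x 78 (y) x 21 (z) mm with a paper band round its middle; loose, about 0.11 kg, lies flat, yaw varies
- slide_mailer: slide mailer (bystander): origin at the middle of its underside
- mailer_mid (a point): centre of the slide mailer, a plain blue plastic box 31 (x) x 83 (y) x 22 mm, without a band; a bystander. It and the slide stack swap places from run to run
- amber_bottle: amber bottle: origin at the middle of its base, z up its axis
- amber_mid (a point): centre (41 mm up) of the amber bottle: round, 41 mm diameter up to 70 mm high, 82 mm high with its white cap; loose, 0.1 kg. It and the dropper bottle swap places: one stands in front of the tray in the sweep of the door, the other on the left, outside the open door
- dropper_bottle: dropper bottle: origin at the middle of its base, z up its axis. Left of the open door the desk is bare but for one loose bottle, as far as a microscope that begins about 0.45 m left of the robot's middle line; a shallow teal tray with dishes and bottles lies behind left, a pocket calculator behind right
- dropper_mid (a point): centre (59 mm up) of the white dropper bottle: round, 41 mm diameter up to 82 mm high, then a nozzle up to 118 mm; loose, 0.09 kg

How it is judged (in metres and radians):
On the way, in this order (a step that is already met when the one before it is completed fails the run):
1. the slide stack lies flat on the tray, let go, with the door still open (x of stack_mid in the frame of tray_floor between -0.05 and 0.05 m and y of stack_mid in the frame of tray_floor between -0.08 and 0.08 m and z of stack_mid in the frame of tray_floor between 0.005 and 0.022 m and angle between slide_stack's own z axis and vertical below 0.15 rad and linear speed of slide_stack below 0.02 m/s and contact force between slide_stack and the fingers below 0.1 N and value of joint door_hinge above 0.3 rad), for 0.2 s.
2. the tray is pushed in with the stack on it (value of joint tray_slide below 0.008 m and x of stack_mid in the frame of tray_floor between -0.05 and 0.05 m and y of stack_mid in the frame of tray_floor between -0.08 and 0.08 m and z of stack_mid in the frame of tray_floor between 0.005 and 0.022 m and angle between slide_stack's own z axis and vertical below 0.15 rad and linear speed of slide_stack below 0.02 m/s), for 0.2 s.
3. the door is shut and the tongue has sprung out behind the strike (value of joint door_hinge below 0.03 rad and value of joint tongue_slide below 0.0025 m), for 0.2 s.
At the end, for the whole second after the job is handed in: Door under 0.03 rad with the tongue out to within 2.5 mm; tray in to within 8 mm, the slide stack lying flat on it at rest; both bottles upright on the desk at rest; the mailer and the bottle that was not in the way within 30 mm of where they were (all of step 2 and all of step 3 and angle between each of amber_bottle, dropper_bottle's own z axis and vertical below 0.15 rad and height (world z) of amber_mid between 0.029 and 0.053 m and linear speed of each of amber_bottle, dropper_bottle below 0.02 m/s and height (world z) of dropper_mid between 0.047 and 0.071 m and distance of any of amber_mid, dropper_mid from where it was at the start of the episode below 0.03 m and distance of mailer_mid from where it was at the start of the episode below 0.03 m); the robot touches nothing.
It fails at once if the door touches a bottle (contact force between cab_door and amber_bottle above 0.5 N or contact force between cab_door and dropper_bottle above 0.5 N).
It fails at once if a bottle is tipped over (angle between any of amber_bottle, dropper_bottle's own z axis and vertical above 0.7 rad).
It fails at once if the slide mailer is moved by more than 50 mm (distance of mailer_mid from where it was at the start of the episode above 0.05 m).
It also fails if it takes over 67 s, if anything falls off the work surface, if the arm or the gripper's body presses on something with over 40 N, if the wrist force passes 120 N, or if a joint passes its speed limit or range.

## Working session

There is one attempt and no reset: what is moved stays moved. The work goes in short steps, Python scripts to look and compute and a tool call to move; the robot and the scene stay as the last step left them, time stands still between calls to the robot, and variables do not carry over. Pictures are saved under pics/ and viewed, and the job is handed in when it is done.

Besides the shell and the picture viewer there is one more tool, called as name([rows], argument=value, ...), one row to a line, values as JSON. apply_moves: Moves the arm, as the interface text tells. Its arguments: {"type":"object","properties":{"steps":{"type":"array"},"grip":{"type":"number"}},"required":["steps"]}

```bash
mkdir -p pics; ls; python3 - <<'E'
from rig import read_state, imaging, job, spotter
import cv2,json
s=read_state();print(s)
for c in("scene","top"):
    p=imaging.capture(c);cv2.imwrite(f"pics/{c}0.png",p[:,:,::-1]);print(c,imaging.camera_params(c))
E
```

```text
pics
{'time_s': 0.0, 'joint_positions': array([-7.72078241e+01,  3.02772615e+01,  8.21569039e+01, -1.77488396e-03,
        6.76884091e+01, -1.02280228e+01]), 'qvel': array([ 0.04633778, -0.04521835, -0.04940195,  0.05232157,  0.1678107 ,
       -0.01077289]), 'tau': array([-5.29812842e-04, -4.40039062e+01, -1.76592278e+01,  6.31661760e-02,
        5.79477358e-02, -1.60171389e-04]), 'position': array([ 0.24426024, -0.57451365,  0.22958702]), 'tcp_rot': array([[ 3.91065937e-01, -5.01626619e-04,  9.20362527e-01],
       [-9.20360244e-01,  2.07988159e-03,  3.91066100e-01],
       [-2.11041424e-03, -9.99997711e-01,  3.51693646e-04]]), 'force': array([ 0.68061091, -0.06753465,  0.12451019]), 'moment': array([0.00617504, 0.03731525, 0.00591011]), 'opening': 1.001114542848088}
scene {'fov_y': 43.43443113270892, 'cx': 282.46215696278233, 'cy': 204.83596027830902, 'dist': array([-0.10576497,  0.        ,  0.        ,  0.        ,  0.        ]), 'R': array([[-0.58423094, -0.81148856, -0.01267009],
       [-0.34441193,  0.26203488, -0.90150881],
       [ 0.73488409, -0.52232561, -0.43257523]]), 't': array([0.29531038, 0.29023389, 0.82903263])}
top {'fov_y': 54.93030575322535, 'cx': 275.7711627826358, 'cy': 211.28653730149173, 'dist': array([0.03086818, 0.        , 0.        , 0.        , 0.        ]), 'R': array([[ 0.02184315, -0.999735  ,  0.00726671],
       [-0.99235324, -0.02256392, -0.12135037],
       [ 0.12148218, -0.00456047, -0.99258314]]), 't': array([-0.1091237 ,  0.5834808 ,  1.07151536])}
```

View pics/scene0.png

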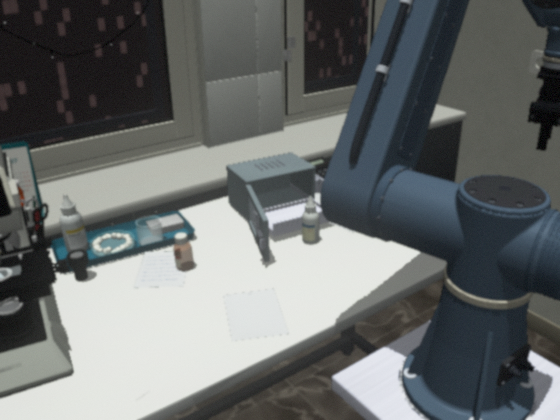

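View pics/top0.png

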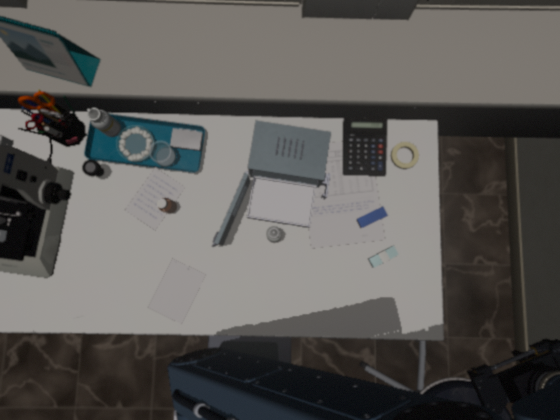

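The scene view shows the dropper bottle at (311,222) in front of the tray and the amber bottle at (183,252) left of the door. In the top view the stack is at (383,256), the mailer at (371,217), the dropper at (275,233) and the amber bottle at (166,205). Next I measure these.

```bash
cat > h.py <<'E'
from rig import read_state, imaging, job, spotter
import cv2, numpy as np
def cam(c):
    p=imaging.camera_params(c); f=210/np.tan(np.radians(p["fov_y"]/2))
    return np.array([[f,0,p["cx"]],[0,f,p["cy"]],[0,0,1]]),np.array(p["dist"],float),np.array(p["R"]),np.array(p["t"])
def up(c,uv,z):
    K,d,R,t=cam(c); uv=np.asarray(uv,float).reshape(-1,1,2)
    n=cv2.undistortPoints(uv,K,d)[:,0]; r=np.c_[n,np.ones(len(n))]@R; o=-R.T@t
    return o+r*((z-o[2])/r[:,2])[:,None]
def proj(c,X):
    K,d,R,t=cam(c); return cv2.projectPoints(np.asarray(X,float).reshape(-1,3),cv2.Rodrigues(R)[0],t,K,d)[0][:,0]
def masks(names,c):
    o={}
    for n in names:
        r=spotter.cut_out(n,c)
        o[n]=r[0] if r else None
        print(c,n,[(round(x["score"],2),x["rect"]) for x in r[:3]])
    return o
E
python3 - <<'E'
from h import *
import pickle
img=imaging.capture("top")
m=masks(["slide_stack","slide_mailer","amber_bottle","dropper_bottle","cab_door","cabinet","tray_floor"],"top")
pickle.dump((img,m),open("top.pkl","wb"))
for n,z in(("slide_stack",.021),("slide_mailer",.022)):
    if m[n] is None: continue
    c,_=cv2.findContours(m[n]["mask"].astype(np.uint8),0,2);c=max(c,key=cv2.contourArea)
    b=cv2.boxPoints(cv2.minAreaRect(up("top",c[:,0],z)[:,:2].astype(np.float32)));print(n,b.mean(0),b.tolist())
for n in("amber_bottle","dropper_bottle"):
    if m[n] is None: continue
    ys,xs=np.nonzero(m[n]["mask"]);print(n,xs.mean(),ys.mean())
v=cv2.resize(img[100:280,130:420,::-1],None,fx=2.7,fy=2.7,interpolation=cv2.INTER_CUBIC);cv2.imwrite("pics/topz.png",cv2.convertScaleAbs(v,alpha=1.4))
img=imaging.capture("scene")
m=masks(["amber_bottle","dropper_bottle","cab_door"],"scene")
pickle.dump((img,m),open("scene.pkl","wb"))
v=cv2.resize(img[140:290,140:360,::-1],None,fx=3.6,fy=3.6,interpolation=cv2.INTER_CUBIC);cv2.imwrite("pics/scz.png",v)
E
```

```text
top slide_stack [(0.65, [370.1, 246.1, 27.5, 24.0])]
top slide_mailer [(0.63, [353.8, 205.4, 34.6, 24.0]), (0.33, [157.0, 199.0, 17.9, 15.7])]
top amber_bottle [(0.79, [157.5, 202.1, 17.4, 10.2])]
top dropper_bottle [(0.66, [264.7, 225.5, 15.3, 19.8])]
top cab_door [(0.58, [214.0, 174.8, 34.5, 73.5]), (0.4, [210.6, 118.9, 120.8, 131.8])]
top cabinet [(0.64, [214.7, 119.9, 116.0, 127.7])]
top tray_floor [(0.79, [245.2, 177.5, 67.6, 51.3])]
slide_stack [ 0.4693493  -0.39212504] [[0.4366397261619568, -0.36301323771476746], [0.474370539188385, -0.43562445044517517], [0.5020588636398315, -0.4212368428707123], [0.4643280506134033, -0.34862563014030457]]
slide_mailer [ 0.57700217 -0.3619445 ] [[0.5424593091011047, -0.33044880628585815], [0.5832470059394836, -0.4082714319229126], [0.6115450263023376, -0.3934401273727417], [0.5707573294639587, -0.31561750173568726]]
amber_bottle 166.17460317460316 206.08465608465607
dropper_bottle 273.490099009901 234.25247524752476
scene amber_bottle [(0.66, [174.1, 230.1, 20.2, 42.0]), (0.62, [301.2, 196.1, 20.2, 48.1])]
scene dropper_bottle [(0.84, [298.5, 195.8, 20.5, 47.8]), (0.26, [243.5, 188.5, 26.0, 72.5])]
scene cab_door [(0.94, [246.4, 186.7, 22.7, 71.2]), (0.71, [298.3, 196.1, 22.0, 47.7])]
```

View pics/topz.png

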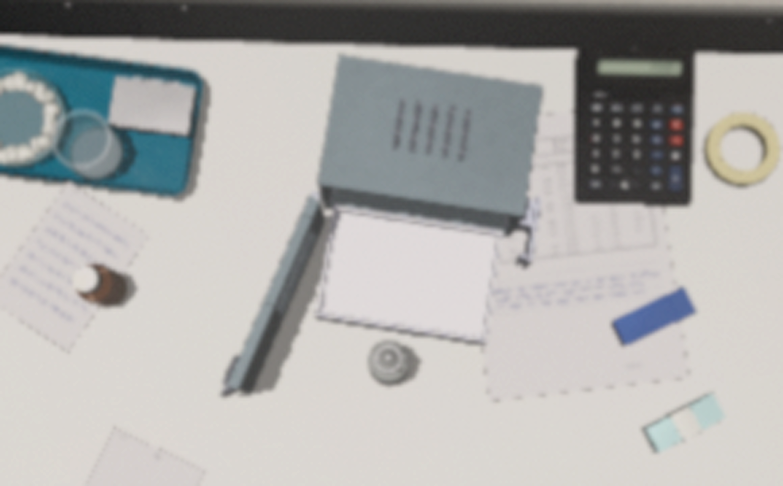

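View pics/scz.png

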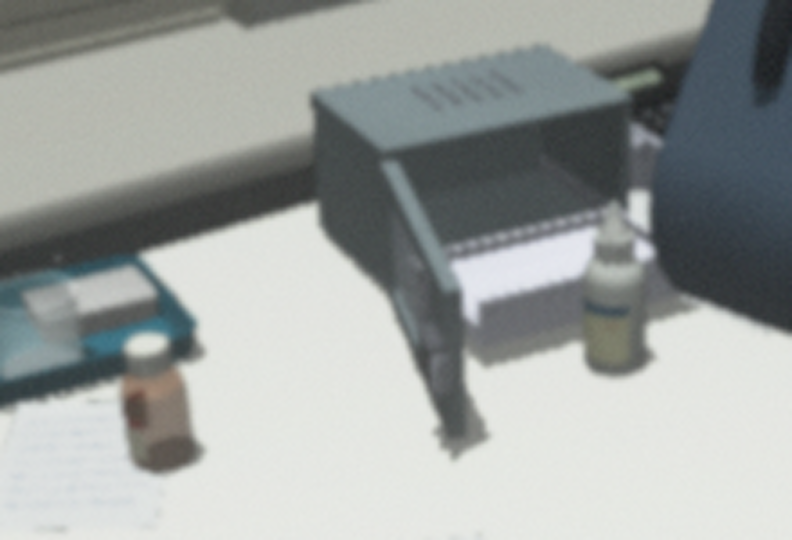

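The top crop shows the cabinet roof, with the dropper just in front of the tray plate and the door to its left. Next I fit the cabinet pose from the roof corners, then the door angle, tray and bottles.

```bash
cat > fit.py <<'E'
from h import *
import pickle
from scipy.optimize import least_squares
pt=lambda a:np.array(a)/2.7+np.array([130,100])-0.3
rc=np.array([pt(p) for p in [(343,55),(541,85),(322,186),(526,214)]])
mod=np.array([[.13,.1,.118],[.13,-.1,.118],[0,.1,.118],[0,-.1,.118]])
def T(p,X):
    c,s=np.cos(p[2]),np.sin(p[2]);return X@np.array([[c,s,0],[-s,c,0],[0,0,1]])+np.array([p[0],p[1],0])
print(up("top",rc,.118))
r=least_squares(lambda p:(proj("top",T(p,mod))-rc).ravel(),[.7,0,0]);P=r.x;print("cab",P,np.abs(r.fun).max())
# tray front top corners
tf=np.array([pt(p) for p in [(318,318),(484,342)]]);W=up("top",tf,.052)
c,s=np.cos(P[2]),np.sin(P[2])
inv=lambda X:(X-np.array([P[0],P[1],0]))@np.array([[c,-s,0],[s,c,0],[0,0,1]])
print("tray front in cab",inv(W))
d=up("top",[pt((237,390)),pt((318,203))],.114);print("door pts cab",inv(d))
np.save("P.npy",P)
img,m=pickle.load(open("top.pkl","rb"));img2,m2=pickle.load(open("scene.pkl","rb"))
# bottle bases/axis : fit x,y using mask extents in both
def sil(xy,prof,c):
    a=np.linspace(0,2*np.pi,24);pts=np.concatenate([np.c_[xy[0]+R*np.cos(a),xy[1]+R*np.sin(a),np.full(24,z)] for z,R in prof])
    return cv2.convexHull(proj(c,pts).astype(np.float32))[:,0]
for n,prof in(("amber_bottle",[(0,.0205),(.06,.0205),(.07,.012),(.082,.012)]),("dropper_bottle",[(0,.0205),(.075,.0205),(.082,.015),(.118,.003)])):
    obs=[]
    for c,mm in(("top",m),("scene",m2)):
        ys,xs=np.nonzero(mm[n]["mask"]);obs+=[xs.mean(),ys.mean()]
    def f(xy):
        o=[]
        for c in("top","scene"):
            M=cv2.moments(sil(xy,prof,c));o+=[M["m10"]/M["m00"],M["m01"]/M["m00"]]
        return np.array(o)-obs
    r=least_squares(f,[.6,0],diff_step=1e-3);print(n,r.x,r.fun,"cab",inv(np.array([[*r.x,0]])))
E
python3 fit.py
```

```text
[[ 0.81376327 -0.04095204  0.118     ]
 [ 0.78849792 -0.23214398  0.118     ]
 [ 0.6845623  -0.02448806  0.118     ]
 [ 0.66198803 -0.21875467  0.118     ]]
cab [ 0.67272531 -0.12122927 -0.1211241 ] 1.566615716210265
tray front in cab [[-0.1188807   0.08733027  0.052     ]
 [-0.11896763 -0.07989009  0.052     ]]
door pts cab [[-0.20237676  0.14697094  0.114     ]
 [-0.01594405  0.09912253  0.114     ]]Traceback (most recent call last):
  File "fit.py", line 32, in <module>
    r=least_squares(f,[.6,0],diff_step=1e-3);print(n,r.x,r.fun,"cab",inv(np.array([[*r.x,0]])))
                                                                     ~~~^^^^^^^^^^^^^^^^^^^^^^
  File "fit.py", line 14, in <lambda>
    inv=lambda X:(X-np.array([P[0],P[1],0]))@np.array([[c,-s,0],[s,c,0],[0,0,1]])
                 ~~~~~~~~~~~~~~~~~~~~~~~~~~~^~~~~~~~~~~~~~~~~~~~~~~~~~~~~~~~~~~~~
numpy._core._exceptions._UFuncNoLoopError: ufunc 'matmul' did not contain a loop with signature matching types (dtype('float64'), dtype('<U32')) -> None
```

```bash
sed -i 's/c,s=np.cos(P\[2\]),np.sin(P\[2\])$/cp,sp=np.cos(P[2]),np.sin(P[2])/; s/\[\[c,-s,0\],\[s,c,0\],\[0,0,1\]\])$/[[cp,-sp,0],[sp,cp,0],[0,0,1]])/' fit.py
cat >> fit.py <<'E'
# overlay
vis=cv2.convertScaleAbs(cv2.resize(img[:,:,::-1],None,fx=2.7,fy=2.7,interpolation=cv2.INTER_CUBIC),alpha=1.4)
vis2=cv2.resize(img2[:,:,::-1],None,fx=3.6,fy=3.6,interpolation=cv2.INTER_CUBIC)
box=lambda x0,x1,y0,y1,z0,z1:np.array([[x,y,z] for z in(z0,z1) for x,y in((x0,y0),(x1,y0),(x1,y1),(x0,y1))])
th=float(__import__("sys").argv[1])
db=box(-.006,.006,-.198,-.002,.01,.114)
dT=T([-.01,.1,-th],db)
for c,v,f in(("top",vis,2.7),("scene",vis2,3.6)):
    for X,col in((box(0,.13,-.1,.1,0,.118),(0,0,255)),(dT,(0,255,0)),(box(-.119,-.115,-.088,.088,.016,.052),(255,0,0))):
        q=(proj(c,T(P,X))*f).astype(int)
        for k in range(4):
            for a,b in((k,(k+1)%4),(k+4,(k+1)%4+4),(k,k+4)):cv2.line(v,tuple(map(int,q[a])),tuple(map(int,q[b])),col,1)
cv2.imwrite("pics/ov1.png",vis[270:756,351:1134]);cv2.imwrite("pics/ov2.png",vis2[504:1044,504:1296])
E
python3 fit.py 1.82
```

```text
[[ 0.81376327 -0.04095204  0.118     ]
 [ 0.78849792 -0.23214398  0.118     ]
 [ 0.6845623  -0.02448806  0.118     ]
 [ 0.66198803 -0.21875467  0.118     ]]
cab [ 0.67272531 -0.12122927 -0.1211241 ] 1.566615716210265
tray front in cab [[-0.1188807   0.08733027  0.052     ]
 [-0.11896763 -0.07989009  0.052     ]]
door pts cab [[-0.20237676  0.14697094  0.114     ]
 [-0.01594405  0.09912253  0.114     ]]
amber_bottle [0.59421842 0.20349566] [ 0.35424418 -0.19510966 -0.12590906  0.5416652 ] cab [[-0.11716762  0.31285998  0.        ]]
dropper_bottle [ 0.52196763 -0.09228093] [ 0.38415499 -0.11007135 -0.2049116   0.62006535] cab [[-0.15315092  0.01052048  0.        ]]
```

View pics/ov1.png

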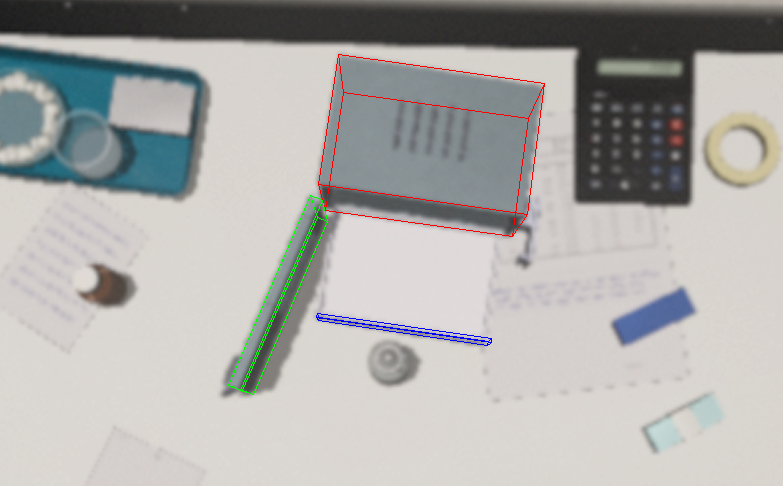

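View pics/ov2.png

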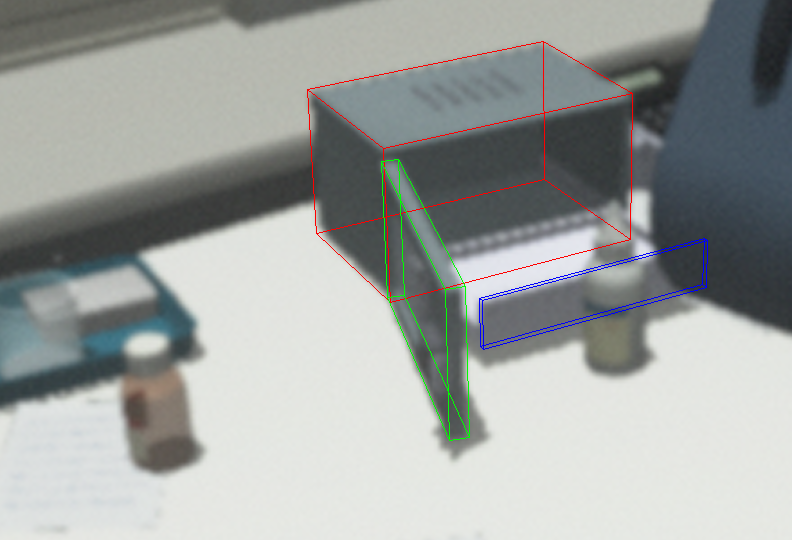

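The fit overlays agree to about 2–3 mm: cabinet at (0.673, -0.121) with yaw -0.121, and door angle about 1.82. The dropper at (0.522, -0.092) is the bottle in the way. I move over it with the jaws opening along the cabinet's y.

apply_moves([
  {"x": 23,"y": 40,"spin": -0.044},
  {"x": 23,"y": 40,"spin": -0.044},
  {"x": 23,"y": 40,"spin": -0.044},
  {"x": 23,"y": 40,"spin": -0.044},
  {"x": 23,"y": 40,"spin": -0.044},
  {"x": 23,"y": 40,"spin": -0.044},
  {"x": 23,"y": 40,"spin": -0.044},
  {"x": 23,"y": 40,"spin": -0.044},
  {"x": 23,"y": 40,"spin": -0.044},
  {"x": 23,"y": 40,"spin": -0.044},
  {"x": 23,"y": 40,"spin": -0.044},
  {"x": 23,"y": 40,"spin": -0.044},
], grip=87)

```text
invalid input at $.steps[0]: expected keys x, y, z, spin
```

apply_moves([
  {"x": 23,"y": 40,"z": 0,"spin": -0.044},
  {"x": 23,"y": 40,"z": 0,"spin": -0.044},
  {"x": 23,"y": 40,"z": 0,"spin": -0.044},
  {"x": 23,"y": 40,"z": 0,"spin": -0.044},
  {"x": 23,"y": 40,"z": 0,"spin": -0.044},
  {"x": 23,"y": 40,"z": 0,"spin": -0.044},
  {"x": 23,"y": 40,"z": 0,"spin": -0.044},
  {"x": 23,"y": 40,"z": 0,"spin": -0.044},
  {"x": 23,"y": 40,"z": 0,"spin": -0.044},
  {"x": 23,"y": 40,"z": 0,"spin": -0.044},
  {"x": 23,"y": 40,"z": 0,"spin": -0.044},
  {"x": 23,"y": 40,"z": 0,"spin": -0.044},
], grip=87)

```text
time_s: 1.9
position: [0.5258, -0.0853, 0.2331]
tcp_rot: [[-0.161, 0.003, 0.987], [-0.987, -0.012, -0.161], [0.012, -1.0, 0.004]]
force: [0.5, -1.0, 0.3]
opening: 1.003
```

```bash
python3 - <<'E'
from h import *
for c in("scene","top"):
    p=imaging.capture(c)[:,:,::-1]
    cv2.imwrite(f"pics/{c}2.png",cv2.resize(p[60:280,180:440] if c=="scene" else p[120:330,150:420],None,fx=2.9,fy=2.7,interpolation=cv2.INTER_CUBIC))
s=read_state();print(s["position"],s["tcp_rot"],s["joint_positions"])
print(proj("top",[[.42,.28,0],[.43,.3,0]]))
E
```

```text
[ 0.52724747 -0.08214906  0.23315515] [[-0.15295407  0.00430229  0.98822393]
 [-0.98818648 -0.01039967 -0.152903  ]
 [ 0.00961937 -0.99993667  0.00584214]] [-20.59376165  22.87625979  95.26448669  -0.53644916  61.41995173
  78.45802223]
[[138.32536547 269.31295275]
 [131.27292347 265.52051065]]
```

View pics/scene2.png

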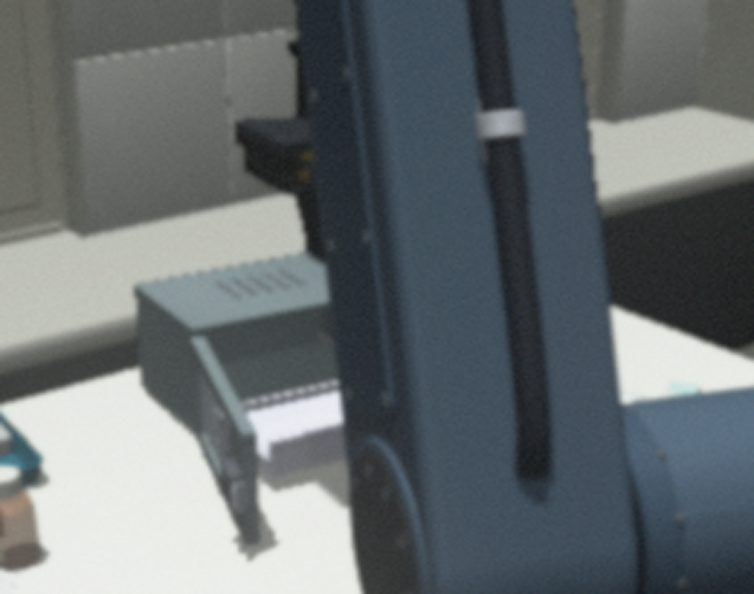

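View pics/top2.png

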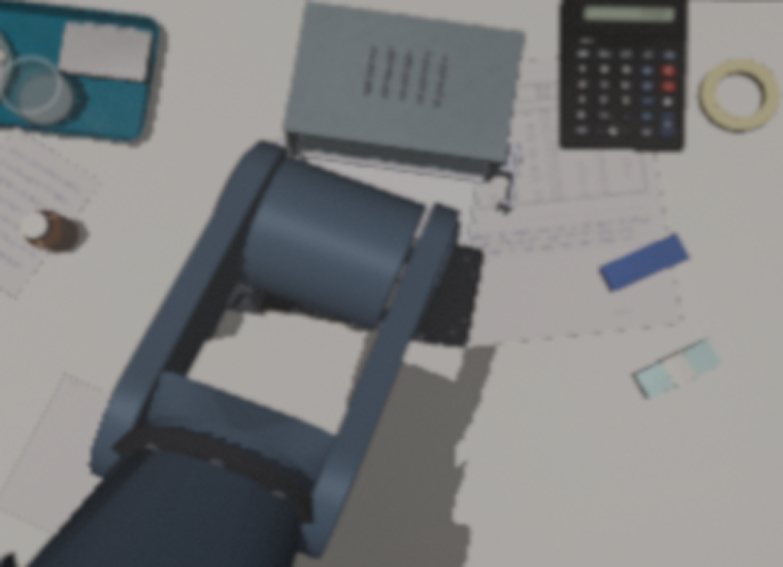

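The gripper's body is long (190 mm) along the opening direction and 75 mm across it. I keep the opening along the cabinet's y for the tray work. Next I centre on the dropper and go down.

apply_moves([
  {"x": -5,"y": -10,"z": 0,"spin": 0.02},
  {"x": 0,"y": 0,"z": -30,"spin": 0},
  {"x": 0,"y": 0,"z": -30,"spin": 0},
  {"x": 0,"y": 0,"z": -30,"spin": 0},
  {"x": 0,"y": 0,"z": -15,"spin": 0},
  {"x": 0,"y": 0,"z": 0,"spin": 0},
])

```text
time_s: 2.6
position: [0.5235, -0.094, 0.1273]
tcp_rot: [[-0.125, 0.011, 0.992], [-0.992, -0.015, -0.125], [0.013, -1.0, 0.013]]
force: [-0.3, -0.3, 0.3]
opening: 1.003
```

apply_moves([
  {"x": -1,"y": 1,"z": -20,"spin": 0},
  {"x": 0,"y": 0,"z": -20,"spin": 0},
  {"x": 0,"y": 0,"z": -15,"spin": 0},
  {"x": 0,"y": 0,"z": -7,"spin": 0},
  {"x": 0,"y": 0,"z": 0,"spin": 0},
])

```text
time_s: 3.1
position: [0.5253, -0.0972, 0.0676]
tcp_rot: [[-0.127, 0.018, 0.992], [-0.992, -0.019, -0.127], [0.016, -1.0, 0.021]]
force: [-1.0, 0.2, -0.0]
opening: 0.999
```

apply_moves([
  {"x": -3,"y": 4,"z": -4,"spin": 0},
  {"x": 0,"y": 0,"z": 0,"spin": 0},
])

```text
time_s: 3.3
position: [0.5231, -0.0937, 0.065]
tcp_rot: [[-0.127, 0.021, 0.992], [-0.992, -0.02, -0.127], [0.017, -1.0, 0.023]]
force: [-0.2, 0.7, 0.5]
opening: 1.004
```

apply_moves([
  {"x": 0,"y": 0,"z": 0,"spin": 0},
  {"x": 0,"y": 0,"z": 0,"spin": 0},
  {"x": 0,"y": 0,"z": 0,"spin": 0},
  {"x": 0,"y": 0,"z": 0,"spin": 0},
  {"x": 0,"y": 0,"z": 0,"spin": 0},
  {"x": 0,"y": 0,"z": 0,"spin": 0},
], grip=30)

```text
time_s: 3.9
position: [0.5244, -0.0939, 0.0671]
tcp_rot: [[-0.127, 0.025, 0.992], [-0.992, -0.022, -0.126], [0.018, -0.999, 0.028]]
force: [-0.9, -0.3, 0.4]
opening: 0.536
```

apply_moves([
  {"x": 0,"y": 0,"z": 0,"spin": 0},
  {"x": 0,"y": 0,"z": 0,"spin": 0},
])

```text
time_s: 4.1
position: [0.5244, -0.0939, 0.0671]
tcp_rot: [[-0.127, 0.025, 0.992], [-0.992, -0.021, -0.126], [0.018, -0.999, 0.027]]
force: [0.3, 0.7, -0.5]
opening: 0.447
```

apply_moves([
  {"x": 0,"y": 0,"z": 3,"spin": 0},
  {"x": 0,"y": 0,"z": 5,"spin": 0},
])

```text
time_s: 4.3
position: [0.5236, -0.0936, 0.0747]
tcp_rot: [[-0.127, 0.023, 0.992], [-0.992, -0.021, -0.126], [0.018, -1.0, 0.025]]
force: [-0.1, -0.4, -0.9]
opening: 0.446
```

The fingers stopped at 0.446 with about 0.9 N of weight, so the bottle is held. I lift it above the door top and carry it left.

apply_moves([
  {"x": 0,"y": 0,"z": 30,"spin": 0},
  {"x": 0,"y": 0,"z": 40,"spin": 0},
  {"x": 0,"y": 0,"z": 40,"spin": 0},
  {"x": -5,"y": 15,"z": 30,"spin": 0},
  {"x": -10,"y": 40,"z": 0,"spin": 0},
  {"x": -10,"y": 40,"z": 0,"spin": 0},
  {"x": -10,"y": 40,"z": 0,"spin": 0},
  {"x": -10,"y": 40,"z": 0,"spin": 0},
  {"x": -10,"y": 40,"z": 0,"spin": 0},
  {"x": -10,"y": 40,"z": 0,"spin": 0},
  {"x": -10,"y": 40,"z": 0,"spin": 0},
  {"x": -10,"y": 40,"z": 0,"spin": 0},
])

```text
time_s: 5.5
position: [0.4357, 0.2471, 0.2257]
tcp_rot: [[-0.139, 0.033, 0.99], [-0.99, -0.022, -0.139], [0.018, -0.999, 0.036]]
force: [0.2, 0.6, -1.0]
opening: 0.448
```

apply_moves([
  {"x": -5,"y": 25,"z": -20,"spin": 0},
  {"x": 0,"y": 0,"z": -30,"spin": 0},
  {"x": 0,"y": 0,"z": -30,"spin": 0},
  {"x": 0,"y": 0,"z": -30,"spin": 0},
  {"x": 0,"y": 0,"z": -15,"spin": 0},
  {"x": 0,"y": 0,"z": -5,"spin": 0},
  {"x": 0,"y": 0,"z": 0,"spin": 0},
])

```text
time_s: 6.2
position: [0.4282, 0.2803, 0.0952]
tcp_rot: [[-0.128, 0.04, 0.991], [-0.992, -0.018, -0.127], [0.012, -0.999, 0.042]]
force: [-0.1, -0.3, -1.5]
opening: 0.447
```

apply_moves([
  {"x": 0,"y": 0,"z": -15,"spin": 0},
  {"x": 0,"y": 0,"z": -6,"spin": 0},
  {"x": 0,"y": 0,"z": -4,"spin": 0},
  {"x": 0,"y": 0,"z": 0,"spin": 0},
])

```text
time_s: 6.6
position: [0.431, 0.2812, 0.0731]
tcp_rot: [[-0.129, 0.047, 0.991], [-0.992, -0.015, -0.128], [0.009, -0.999, 0.049]]
force: [-0.1, 0.7, -0.7]
opening: 0.45
```

apply_moves([
  {"x": 0,"y": 0,"z": -6,"spin": 0},
  {"x": 0,"y": 0,"z": -2,"spin": 0},
])

```text
time_s: 6.8
position: [0.4333, 0.2818, 0.067]
tcp_rot: [[-0.128, 0.053, 0.99], [-0.992, -0.013, -0.127], [0.006, -0.999, 0.054]]
force: [-0.5, -1.7, 11.9]
opening: 0.445
```

apply_moves([
  {"x": 0,"y": 0,"z": 1,"spin": 0},
  {"x": 0,"y": 0,"z": 0,"spin": 0},
  {"x": 0,"y": 0,"z": 0,"spin": 0},
  {"x": 0,"y": 0,"z": 0,"spin": 0},
  {"x": 0,"y": 0,"z": 0,"spin": 0},
], grip=87)

```text
time_s: 7.3
position: [0.4342, 0.2821, 0.069]
tcp_rot: [[-0.128, 0.055, 0.99], [-0.992, -0.012, -0.128], [0.005, -0.998, 0.056]]
force: [0.1, 0.1, 0.5]
opening: 0.814
```

apply_moves([
  {"x": 0,"y": 0,"z": 25,"spin": 0},
  {"x": 0,"y": 0,"z": 40,"spin": 0},
  {"x": 0,"y": 0,"z": 45,"spin": 0},
  {"x": 0,"y": 0,"z": 40,"spin": 0.1},
  {"x": 2,"y": -45,"z": 0,"spin": 0.145},
  {"x": 2,"y": -45,"z": 0,"spin": 0.145},
  {"x": 2,"y": -45,"z": 0,"spin": 0.145},
  {"x": 2,"y": -45,"z": 0,"spin": 0.145},
  {"x": 2,"y": -45,"z": 0,"spin": 0.145},
  {"x": 2,"y": -45,"z": 0,"spin": 0.145},
  {"x": 2,"y": -45,"z": 0,"spin": 0.145},
  {"x": 2,"y": -45,"z": 0,"spin": 0.145},
])

```text
time_s: 8.5
position: [0.4472, -0.0226, 0.2238]
tcp_rot: [[0.825, 0.041, 0.564], [-0.565, 0.04, 0.824], [0.011, -0.998, 0.056]]
force: [1.2, -0.2, 0.6]
opening: 1.005
```

apply_moves([
  {"x": 2,"y": -45,"z": 0,"spin": 0.145},
  {"x": 2,"y": -45,"z": 0,"spin": 0.145},
  {"x": 2,"y": -45,"z": 0,"spin": 0.145},
  {"x": 2,"y": -45,"z": 0,"spin": 0.145},
  {"x": 2,"y": -45,"z": 0,"spin": 0.145},
  {"x": 2,"y": -45,"z": 0,"spin": 0.145},
  {"x": 2,"y": -45,"z": 0,"spin": 0.12},
  {"x": 2,"y": -30,"z": 0,"spin": 0},
  {"x": 0,"y": 0,"z": 0,"spin": 0},
])

```text
time_s: 9.4
position: [0.4601, -0.3731, 0.2224]
tcp_rot: [[0.929, -0.011, -0.37], [0.37, 0.054, 0.928], [0.01, -0.998, 0.054]]
force: [0.1, 0.7, 0.6]
opening: 0.999
```

```bash
python3 - <<'E'
from h import *
for c in("scene","top"):
    p=imaging.capture(c)[:,:,::-1]
    cv2.imwrite(f"pics/{c}3.png",cv2.resize(p,None,fx=1.4,fy=1.4,interpolation=cv2.INTER_CUBIC))
s=read_state();print(s["position"],s["tcp_rot"],s["joint_positions"])
E
```

```text
[ 0.45947728 -0.36851238  0.22214251] [[ 0.9283815  -0.01317932 -0.3713948 ]
 [ 0.37150447  0.05873685  0.92657132]
 [ 0.00960298 -0.9981865   0.05942638]] [-50.39822989  29.10099106  85.89130793   1.68535673  68.09325579
 -72.89503968]
```

View pics/scene3.png

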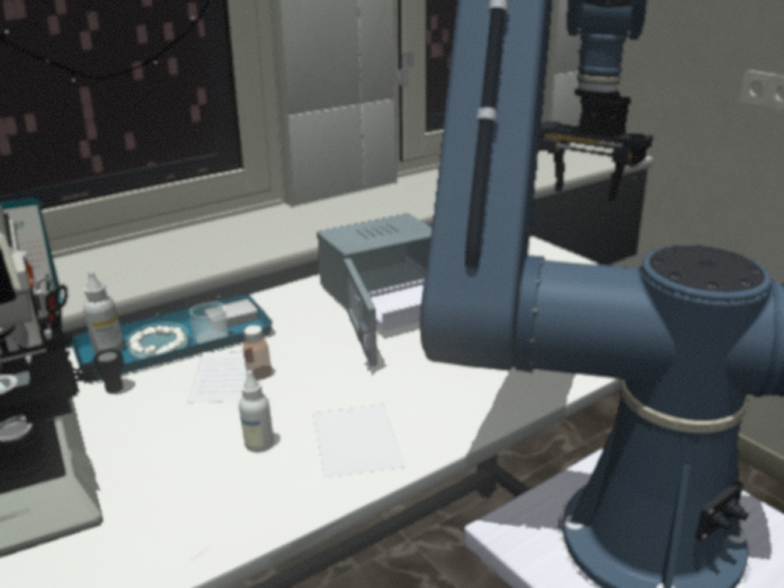

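View pics/top3.png

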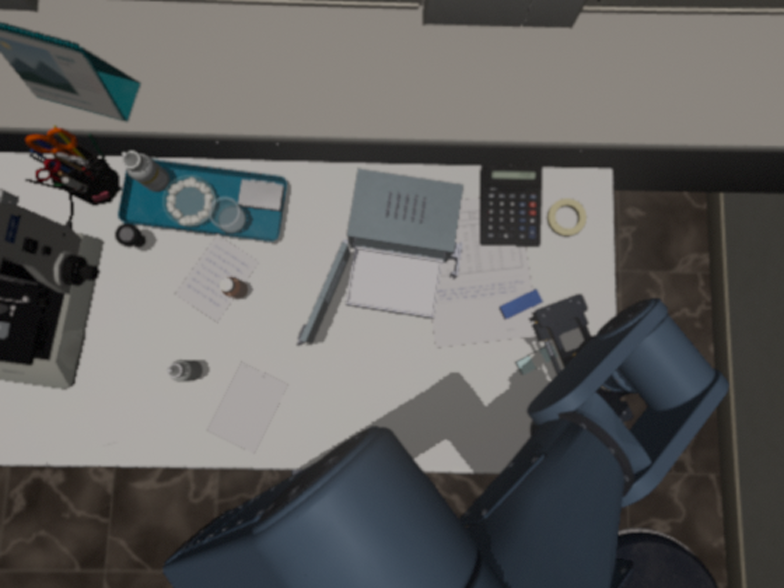

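The dropper stands upright at its new place, scene (253,415). Now I go down onto the stack.

apply_moves([
  {"x": 6,"y": -14,"z": 0,"spin": 0.1},
  {"x": 4,"y": -8,"z": -30,"spin": 0},
  {"x": 0,"y": 0,"z": -40,"spin": 0},
  {"x": 0,"y": 0,"z": -40,"spin": 0},
  {"x": 0,"y": 0,"z": -40,"spin": 0},
  {"x": 0,"y": 0,"z": -10,"spin": 0},
], grip=60)

```text
time_s: 10.1
position: [0.4708, -0.3797, 0.0618]
tcp_rot: [[0.881, -0.018, -0.473], [0.473, 0.058, 0.879], [0.012, -0.998, 0.06]]
force: [-1.2, 0.7, -0.2]
opening: 0.695
```

apply_moves([
  {"x": -1,"y": -12,"z": -10,"spin": 0},
  {"x": 0,"y": -3,"z": -20,"spin": 0},
  {"x": 0,"y": 0,"z": -10,"spin": 0},
  {"x": 0,"y": 0,"z": 0,"spin": 0},
])

```text
time_s: 10.5
position: [0.4717, -0.3948, 0.0233]
tcp_rot: [[0.879, -0.016, -0.476], [0.476, 0.056, 0.877], [0.013, -0.998, 0.057]]
force: [-1.9, 0.4, 0.3]
opening: 0.694
```

apply_moves([
  {"x": -3,"y": 3,"z": -10,"spin": 0},
  {"x": 0,"y": 0,"z": 0,"spin": 0},
])

```text
time_s: 10.7
position: [0.4694, -0.3928, 0.015]
tcp_rot: [[0.879, -0.014, -0.477], [0.477, 0.053, 0.878], [0.013, -0.998, 0.053]]
force: [-0.6, 0.5, 0.1]
opening: 0.687
```

apply_moves([
  {"x": 0,"y": 0,"z": -4,"spin": 0},
  {"x": 0,"y": 0,"z": 0,"spin": 0},
  {"x": 0,"y": 0,"z": 0,"spin": 0},
  {"x": 0,"y": 0,"z": 0,"spin": 0},
  {"x": 0,"y": 0,"z": 0,"spin": 0},
  {"x": 0,"y": 0,"z": 0,"spin": 0},
], grip=15)

```text
time_s: 11.3
position: [0.4705, -0.3939, 0.0131]
tcp_rot: [[0.879, -0.011, -0.477], [0.477, 0.05, 0.878], [0.014, -0.999, 0.049]]
force: [-0.1, 0.2, -0.9]
opening: 0.325
```

apply_moves([
  {"x": 0,"y": 0,"z": 0,"spin": 0},
  {"x": 0,"y": 0,"z": 0,"spin": 0},
  {"x": 0,"y": 0,"z": 20,"spin": 0},
  {"x": 0,"y": 0,"z": 30,"spin": 0},
])

```text
time_s: 11.7
position: [0.468, -0.391, 0.0597]
tcp_rot: [[0.879, -0.018, -0.476], [0.477, 0.058, 0.877], [0.012, -0.998, 0.059]]
force: [-0.1, 0.2, -1.1]
opening: 0.32
```

apply_moves([
  {"x": 0,"y": 0,"z": 40,"spin": 0.05},
  {"x": 5,"y": 10,"z": 35,"spin": 0.13},
  {"x": 20,"y": 36,"z": 10,"spin": 0.13},
  {"x": 20,"y": 36,"z": 0,"spin": 0.13},
  {"x": 20,"y": 36,"z": 0,"spin": 0.13},
  {"x": 20,"y": 36,"z": 0,"spin": 0.13},
  {"x": 20,"y": 36,"z": 0,"spin": 0.13},
  {"x": 20,"y": 36,"z": 0,"spin": 0.13},
  {"x": 0,"y": 0,"z": 0,"spin": 0},
])

```text
time_s: 12.6
position: [0.5974, -0.1603, 0.1528]
tcp_rot: [[0.08, -0.045, -0.996], [0.997, 0.014, 0.08], [0.01, -0.999, 0.046]]
force: [-0.5, 0.3, -0.7]
opening: 0.321
```

apply_moves([
  {"x": 6,"y": 13,"z": 0,"spin": -0.04},
  {"x": 0,"y": 0,"z": -25,"spin": 0},
  {"x": 0,"y": 0,"z": -10,"spin": 0},
])

```text
time_s: 12.9
position: [0.6045, -0.146, 0.1184]
tcp_rot: [[0.12, -0.042, -0.992], [0.993, 0.013, 0.119], [0.008, -0.999, 0.044]]
force: [-0.3, -0.4, -0.2]
opening: 0.326
```

```bash
python3 - <<'E'
from h import *
for c in("scene","top"):
    p=imaging.capture(c)[:,:,::-1]
    q=p[80:290,200:460] if c=="scene" else p[100:310,180:440]
    cv2.imwrite(f"pics/{c}4.png",cv2.resize(q,None,fx=2.8,fy=2.8,interpolation=cv2.INTER_CUBIC))
s=read_state();print(s["position"],s["tcp_rot"][:,1],np.degrees(np.arctan2(*s["tcp_rot"][1::-1,0])),s["joint_positions"])
E
```

```text
[ 0.60488005 -0.1465324   0.11885091] [-0.04171041  0.01353946 -0.999038  ] 83.08971851126721 [ -23.76820265   38.7770957    85.87340886   -0.29909801   57.85045672
 -106.70363291]
```

View pics/scene4.png

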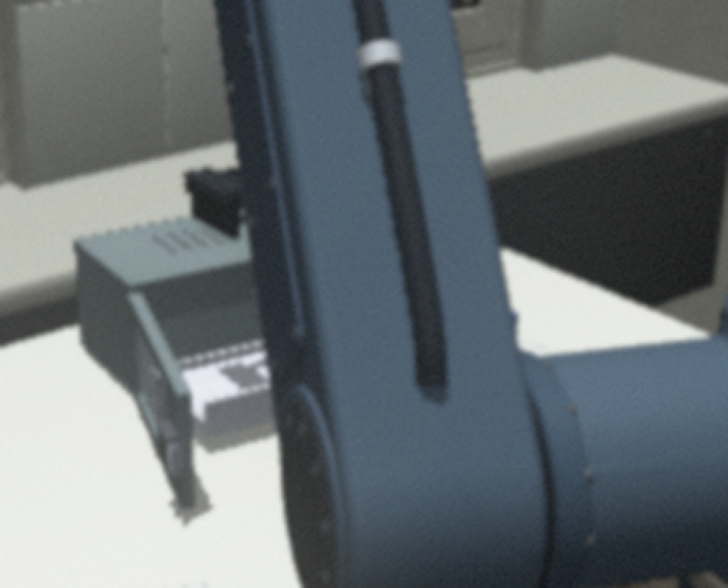

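View pics/top4.png

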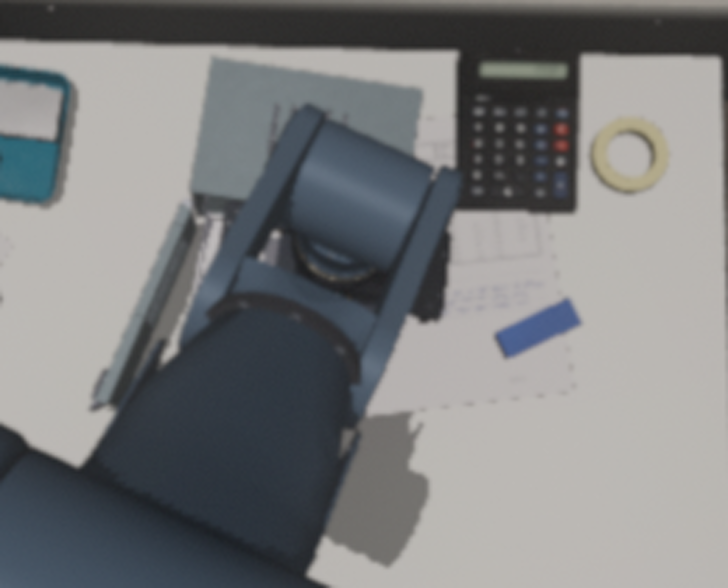

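The gripper hangs over the tray and clear of the roof. Going down.

apply_moves([
  {"x": 0,"y": 2,"z": -20,"spin": 0},
  {"x": 0,"y": 0,"z": -25,"spin": 0},
  {"x": 0,"y": 0,"z": -15,"spin": 0},
  {"x": 0,"y": 0,"z": -8,"spin": 0},
])

```text
time_s: 13.4
position: [0.6074, -0.1489, 0.0531]
tcp_rot: [[0.125, -0.034, -0.992], [0.992, 0.01, 0.125], [0.005, -0.999, 0.035]]
force: [-0.1, 0.2, 0.2]
opening: 0.324
```

apply_moves([
  {"x": -4,"y": 2,"z": -8,"spin": 0},
  {"x": -1,"y": 0,"z": -6,"spin": 0},
  {"x": 0,"y": 0,"z": -2,"spin": 0},
])

```text
time_s: 13.7
position: [0.6022, -0.1479, 0.0366]
tcp_rot: [[0.126, -0.033, -0.991], [0.992, 0.009, 0.126], [0.005, -0.999, 0.034]]
force: [-0.7, -0.1, 0.3]
opening: 0.327
```

apply_moves([
  {"x": 0,"y": 0,"z": -2,"spin": 0},
  {"x": 0,"y": 0,"z": 0,"spin": 0},
])

```text
time_s: 13.9
position: [0.6026, -0.1481, 0.0355]
tcp_rot: [[0.126, -0.032, -0.991], [0.992, 0.009, 0.126], [0.005, -0.999, 0.033]]
force: [-0.1, -0.4, -0.2]
opening: 0.327
```

apply_moves([
  {"x": 0,"y": 0,"z": 0,"spin": 0},
  {"x": 0,"y": 0,"z": 0,"spin": 0},
  {"x": 0,"y": 0,"z": 0,"spin": 0},
  {"x": 0,"y": 0,"z": 0,"spin": 0},
], grip=52)

```text
time_s: 14.3
position: [0.6042, -0.1485, 0.037]
tcp_rot: [[0.126, -0.028, -0.992], [0.992, 0.007, 0.126], [0.004, -1.0, 0.029]]
force: [0.2, 1.1, 0.1]
opening: 0.567
```

apply_moves([
  {"x": 0,"y": 0,"z": 30,"spin": 0},
  {"x": 0,"y": 0,"z": 40,"spin": 0},
  {"x": 0,"y": 0,"z": 40,"spin": 0},
  {"x": -10,"y": 5,"z": 30,"spin": -0.145},
  {"x": -10,"y": 5,"z": 0,"spin": -0.145},
  {"x": -10,"y": 5,"z": 0,"spin": -0.145},
  {"x": -10,"y": 5,"z": 0,"spin": -0.145},
  {"x": -10,"y": 5,"z": 0,"spin": -0.145},
  {"x": -10,"y": 5,"z": 0,"spin": -0.145},
  {"x": -5,"y": 5,"z": 0,"spin": -0.145},
  {"x": -5,"y": 5,"z": 0,"spin": -0.145},
  {"x": -5,"y": 5,"z": 0,"spin": -0.145},
])

```text
time_s: 15.5
position: [0.5265, -0.1023, 0.184]
tcp_rot: [[0.995, 0.007, -0.095], [0.095, 0.025, 0.995], [0.009, -1.0, 0.024]]
force: [0.0, 0.1, 0.1]
opening: 0.601
```

apply_moves([
  {"x": 0,"y": 0,"z": 0,"spin": -0.145},
  {"x": 0,"y": 0,"z": 0,"spin": -0.145},
  {"x": 0,"y": 0,"z": 0,"spin": -0.145},
  {"x": 0,"y": 0,"z": 0,"spin": -0.145},
  {"x": 0,"y": 0,"z": 0,"spin": -0.145},
  {"x": 0,"y": 0,"z": 0,"spin": -0.145},
  {"x": 0,"y": 0,"z": 0,"spin": -0.145},
  {"x": 0,"y": 0,"z": 0,"spin": -0.145},
  {"x": 0,"y": 0,"z": 0,"spin": -0.145},
  {"x": 0,"y": 0,"z": 0,"spin": -0.145},
  {"x": 0,"y": 0,"z": 0,"spin": -0.145},
], grip=0)

```text
time_s: 16.6
position: [0.5243, -0.1008, 0.1853]
tcp_rot: [[0.016, 0.026, 1.0], [-1.0, -0.009, 0.016], [0.009, -1.0, 0.025]]
force: [-0.9, 1.2, 0.3]
opening: 0.004
```

```bash
python3 - <<'E'
from h import *
for c in("scene","top"):
    p=imaging.capture(c)[:,:,::-1]
    q=p[80:290,200:460] if c=="scene" else p[100:310,180:440]
    cv2.imwrite(f"pics/{c}5.png",cv2.resize(q,None,fx=2.8,fy=2.8,interpolation=cv2.INTER_CUBIC))
s=read_state();print(s["position"],s["tcp_rot"][:,1],np.degrees(np.arctan2(*s["tcp_rot"][1::-1,0])),s["joint_positions"],s["opening"])
E
```

```text
[ 0.52436687 -0.10071729  0.1852646 ] [ 0.02561016 -0.00834666 -0.99963716] -88.70614960448627 [-22.94599964  26.22880264  98.97433125   0.16432336  53.2591001
  65.65711942] 0.007175724536809059
```

View pics/top5.png

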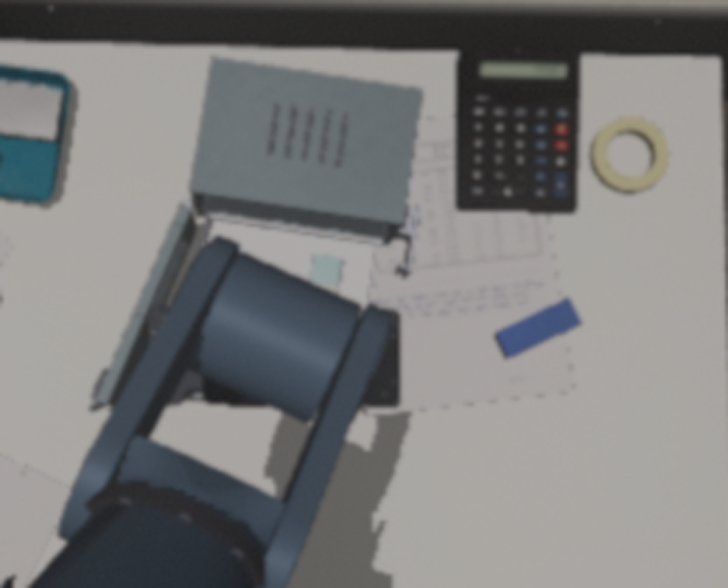

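View pics/scene5.png

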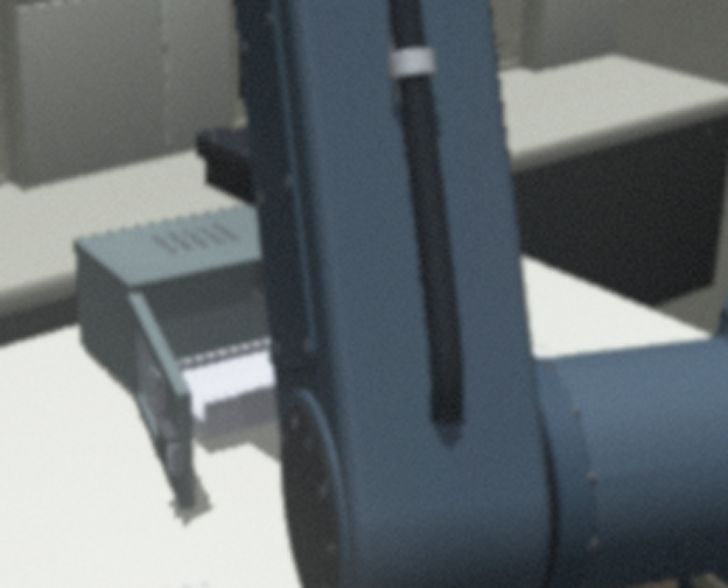

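The stack lies on the tray. I go down in front of the tray plate with the fingers shut.

apply_moves([
  {"x": -1,"y": -3,"z": -20,"spin": -0.14},
  {"x": 0,"y": 0,"z": -30,"spin": 0},
  {"x": 0,"y": 0,"z": -35,"spin": 0},
  {"x": 0,"y": 0,"z": -20,"spin": 0},
  {"x": 0,"y": 0,"z": -8,"spin": 0},
  {"x": 0,"y": 0,"z": 0,"spin": 0},
])

```text
time_s: 17.3
position: [0.5256, -0.1048, 0.0711]
tcp_rot: [[-0.102, 0.032, 0.994], [-0.995, -0.015, -0.102], [0.011, -0.999, 0.033]]
force: [-0.3, 0.2, 0.1]
opening: 0.004
```

apply_moves([
  {"x": -2,"y": 2,"z": -12,"spin": -0.02},
  {"x": 0,"y": 0,"z": -1,"spin": 0},
])

```text
time_s: 17.5
position: [0.5249, -0.1033, 0.0595]
tcp_rot: [[-0.12, 0.034, 0.992], [-0.993, -0.017, -0.12], [0.012, -0.999, 0.036]]
force: [-0.1, 0.3, -0.1]
opening: 0.002
```

apply_moves([
  {"x": 8,"y": -1,"z": -3,"spin": 0},
  {"x": 10,"y": -1,"z": -1,"spin": 0},
  {"x": 10,"y": -1,"z": 0,"spin": 0},
  {"x": 10,"y": -1,"z": 0,"spin": 0},
  {"x": 10,"y": -1,"z": 0,"spin": 0},
])

```text
time_s: 18.0
position: [0.5766, -0.1092, 0.0583]
tcp_rot: [[-0.117, 0.035, 0.993], [-0.993, -0.018, -0.116], [0.014, -0.999, 0.037]]
force: [-1.8, -1.0, -1.0]
opening: 0.004
```

apply_moves([
  {"x": 10,"y": -1,"z": -1,"spin": 0},
  {"x": 10,"y": -1,"z": -1,"spin": 0},
  {"x": 10,"y": -1,"z": 0,"spin": 0},
])

```text
time_s: 18.3
position: [0.61, -0.1127, 0.0568]
tcp_rot: [[-0.116, 0.036, 0.993], [-0.993, -0.019, -0.116], [0.014, -0.999, 0.038]]
force: [-1.9, -1.2, -0.2]
opening: 0.002
```

apply_moves([
  {"x": 8,"y": -1,"z": 0,"spin": 0},
  {"x": 6,"y": -1,"z": 0,"spin": 0},
])

```text
time_s: 18.5
position: [0.6261, -0.115, 0.0566]
tcp_rot: [[-0.116, 0.037, 0.993], [-0.993, -0.019, -0.116], [0.014, -0.999, 0.039]]
force: [-1.3, 0.6, 1.1]
opening: 0.003
```

apply_moves([
  {"x": 6,"y": -1,"z": 1,"spin": 0},
  {"x": 8,"y": -1,"z": 0,"spin": 0},
])

```text
time_s: 18.7
position: [0.6403, -0.1167, 0.0572]
tcp_rot: [[-0.116, 0.035, 0.993], [-0.993, -0.018, -0.116], [0.014, -0.999, 0.037]]
force: [-2.3, -0.6, 0.3]
opening: 0.005
```

apply_moves([
  {"x": 8,"y": -1,"z": 0,"spin": 0},
  {"x": 8,"y": -1,"z": 0,"spin": 0},
])

```text
time_s: 18.9
position: [0.6574, -0.119, 0.0573]
tcp_rot: [[-0.116, 0.035, 0.993], [-0.993, -0.018, -0.116], [0.014, -0.999, 0.036]]
force: [-1.5, 0.0, 0.2]
opening: 0.009
```

apply_moves([
  {"x": 4,"y": 0,"z": 0,"spin": 0},
  {"x": 3,"y": 0,"z": 0,"spin": 0},
])

```text
time_s: 19.1
position: [0.6608, -0.119, 0.0571]
tcp_rot: [[-0.116, 0.023, 0.993], [-0.993, -0.017, -0.116], [0.014, -1.0, 0.025]]
force: [-15.1, -2.5, 10.9]
opening: 0.001
```

Force rose to 15 N, probably the end stop. I back off and look.

apply_moves([
  {"x": -15,"y": 2,"z": 0,"spin": 0},
  {"x": -40,"y": 5,"z": 0,"spin": 0},
  {"x": -45,"y": 5,"z": 5,"spin": 0},
  {"x": -30,"y": 5,"z": 40,"spin": 0},
  {"x": -10,"y": -10,"z": 45,"spin": 0},
  {"x": -10,"y": -10,"z": 40,"spin": 0},
])

```text
time_s: 19.7
position: [0.5085, -0.1201, 0.1861]
tcp_rot: [[-0.116, 0.023, 0.993], [-0.993, -0.013, -0.115], [0.01, -1.0, 0.025]]
force: [1.2, -0.7, 0.6]
opening: 0.005
```

```bash
python3 - <<'E'
from h import *
for c in("scene","top"):
    p=imaging.capture(c)[:,:,::-1]
    q=p[80:290,200:460] if c=="scene" else p[100:310,180:440]
    cv2.imwrite(f"pics/{c}6.png",cv2.convertScaleAbs(cv2.resize(q,None,fx=2.8,fy=2.8,interpolation=cv2.INTER_CUBIC),alpha=1.5))
s=read_state();print(s["position"],s["tcp_rot"][:,1],np.degrees(np.arctan2(*s["tcp_rot"][1::-1,0])),s["joint_positions"],s["opening"])
E
```

```text
[ 0.51171945 -0.12229301  0.19002868] [ 0.03357219 -0.0185597  -0.99926395] -96.73848806207847 [-25.54501404  25.08526708 100.21444097  -0.16381308  52.50579458
  71.27593386] 0.003844317748190315
```

View pics/top6.png

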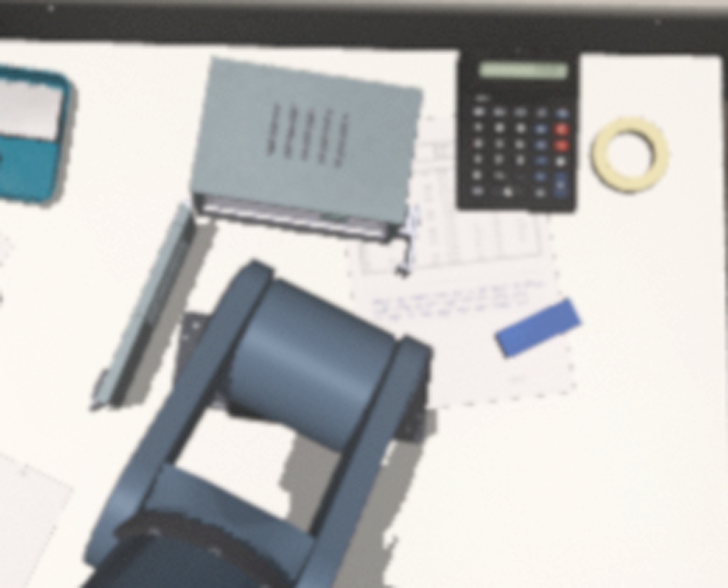

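View pics/scene6.png

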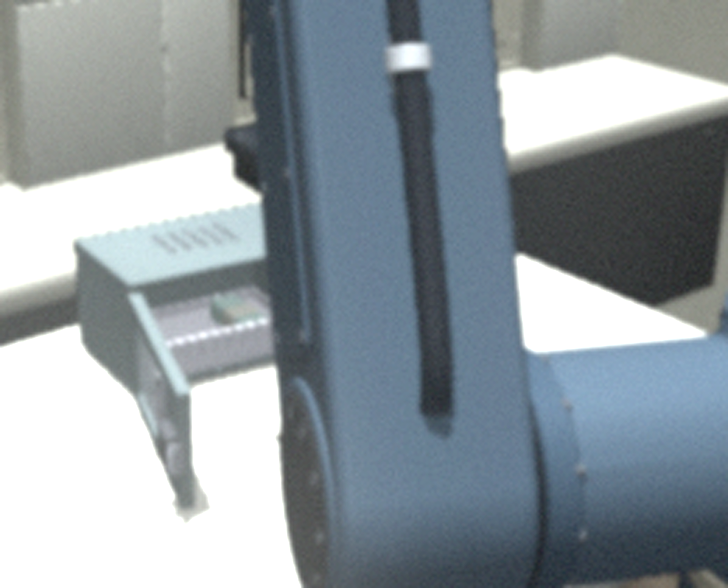

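```bash
python3 - <<'E'
from h import *
P=np.load("P.npy")
def T(p,X):
    X=np.array(X);c,s=np.cos(p[2]),np.sin(p[2]);return X@np.array([[c,s,0],[-s,c,0],[0,0,1]])+np.array([p[0],p[1],0])
p=imaging.capture("top")[:,:,::-1]
v=cv2.convertScaleAbs(cv2.resize(p[160:200,240:340],None,fx=8,fy=8,interpolation=cv2.INTER_CUBIC),alpha=1.5)
w=v.copy()
for x,col in((0,(0,0,255)),(-.008,(0,255,0))):
    q=((proj("top",T(P,[[x,.088,.052],[x,-.088,.052]]))-[240,160]+.5)*8).astype(int)
    cv2.line(w,tuple(map(int,q[0])),tuple(map(int,q[1])),col,1)
q=((proj("top",T(P,[[0,.1,.118],[0,-.1,.118]]))-[240,160]+.5)*8).astype(int)
cv2.line(w,tuple(map(int,q[0])),tuple(map(int,q[1])),(255,0,0),1)
cv2.imwrite("pics/tz.png",cv2.resize(np.vstack([v,w]),(800,600)))
E
```

```text
(no output)
```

View pics/tz.png

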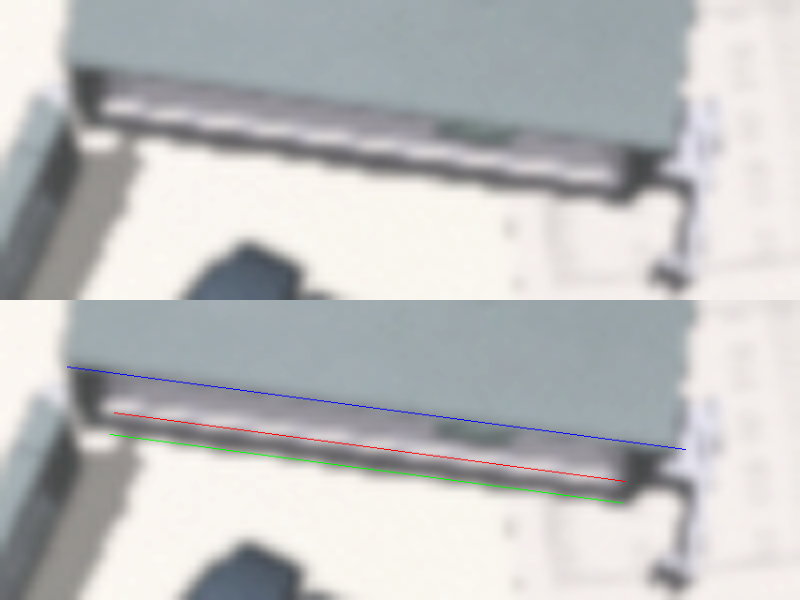

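The tray front lies at the carcass edge, within about 2 mm of the x=0 line, and the stack is inside. Next I compute waypoints for pushing the door.

```bash
python3 - <<'E'
import numpy as np
P=np.load("P.npy")
c,s=np.cos(P[2]),np.sin(P[2]);R=np.array([[c,-s],[s,c]])
h=P[:2]+R@[-.01,.1]
print("hinge",h)
def f(th,d,r=.135): return h+R@(r*np.array([-np.sin(th),-np.cos(th)])+(.006+d)*np.array([-np.cos(th),np.sin(th)]))
print("start",f(1.82,.045))
prev=None
for th in np.r_[1.82,1.65,1.45,1.25,1.05,.85,.65,.45,.3,.2,.1,0]:
    a=th # angle normal vs cab: support of 15(y)x9.5(x)
    d=.015*abs(np.sin(a))+.0095*abs(np.cos(a))
    p=f(th,d); print(round(th,2),np.round(p*1000,0),None if prev is None else np.round((p-prev)*1000)); prev=p
E
```

```text
hinge [ 0.6748814  -0.02075365]
start [0.56749118 0.07564833]
1.82 [557.  49.] None
1.65 [547.  27.] [-10. -22.]
1.45 [540.   1.] [ -7. -26.]
1.25 [538. -25.] [ -2. -26.]
1.05 [541. -51.] [  3. -27.]
0.85 [550. -78.] [  9. -26.]
0.65 [ 565. -102.] [ 14. -24.]
0.45 [ 584. -123.] [ 20. -21.]
0.3 [ 602. -136.] [ 18. -13.]
0.2 [ 615. -143.] [13. -7.]
0.1 [ 629. -149.] [14. -6.]
0.0 [ 643. -153.] [14. -4.]
```

apply_moves([
  {"x": 11,"y": 38,"z": 0,"spin": 0},
  {"x": 11,"y": 40,"z": 0,"spin": 0},
  {"x": 11,"y": 40,"z": 0,"spin": 0},
  {"x": 11,"y": 40,"z": 0,"spin": 0},
  {"x": 8,"y": 30,"z": 0,"spin": 0},
  {"x": 0,"y": 0,"z": 0,"spin": 0},
], grip=0)

```text
time_s: 20.45
position: [0.5678, 0.0733, 0.1821]
tcp_rot: [[-0.123, 0.032, 0.992], [-0.992, -0.015, -0.123], [0.011, -0.999, 0.034]]
force: [-0.6, 0.5, 0.1]
opening: 0.005
```

apply_moves([
  {"x": 0,"y": 3,"z": -30,"spin": 0},
  {"x": 0,"y": 0,"z": -35,"spin": 0},
  {"x": 0,"y": 0,"z": -25,"spin": 0},
  {"x": 0,"y": 0,"z": -8,"spin": 0},
  {"x": 0,"y": 0,"z": 0,"spin": 0},
])

```text
time_s: 20.95
position: [0.5686, 0.0777, 0.0766]
tcp_rot: [[-0.119, 0.031, 0.992], [-0.993, -0.015, -0.119], [0.011, -0.999, 0.033]]
force: [0.4, 0.3, 0.7]
opening: 0.006
```

Now the push along the arc.

apply_moves([
  {"x": -6,"y": -12,"z": 0,"spin": 0},
  {"x": -6,"y": -15,"z": 0,"spin": 0},
  {"x": -7,"y": -15,"z": 0,"spin": 0},
  {"x": -5,"y": -15,"z": 0,"spin": 0},
  {"x": -4,"y": -15,"z": 0,"spin": 0},
])

```text
time_s: 21.45
position: [0.5426, 0.0014, 0.0813]
tcp_rot: [[-0.118, 0.042, 0.992], [-0.993, -0.016, -0.117], [0.011, -0.999, 0.044]]
force: [0.9, 1.0, -1.6]
opening: 0.001
```

apply_moves([
  {"x": -3,"y": -18,"z": -3,"spin": 0},
  {"x": -1,"y": -18,"z": -1,"spin": 0},
  {"x": 1,"y": -18,"z": -1,"spin": 0},
  {"x": 3,"y": -18,"z": 0,"spin": 0},
  {"x": 6,"y": -17,"z": 0,"spin": 0},
])

```text
time_s: 21.95
position: [0.5488, -0.0953, 0.0841]
tcp_rot: [[-0.121, 0.053, 0.991], [-0.993, -0.019, -0.12], [0.013, -0.998, 0.055]]
force: [1.1, 1.2, -0.3]
opening: 0.005
```

```bash
python3 - <<'E'
from h import *
for c in("scene","top"):
    p=imaging.capture(c)[:,:,::-1]
    q=p[80:290,200:460] if c=="scene" else p[100:310,180:440]
    cv2.imwrite(f"pics/{c}7.png",cv2.convertScaleAbs(cv2.resize(q,None,fx=2.8,fy=2.8,interpolation=cv2.INTER_CUBIC),alpha=1.3))
s=read_state();print(s["position"],s["tcp_rot"][:,1],s["force"])
E
```

```text
[ 0.55099181 -0.09717696  0.08449128] [ 0.05728063 -0.02128952 -0.9981311 ] [-0.10328343 -0.03860293  0.46422033]
```

View pics/top7.png

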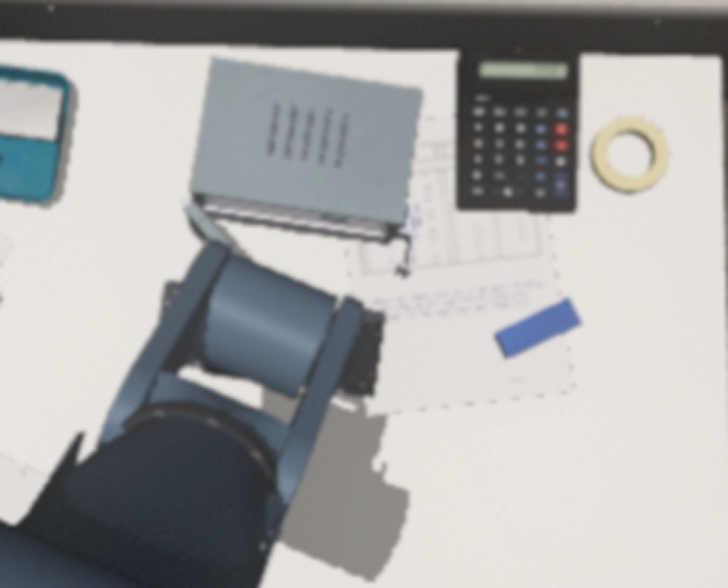

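The door follows, at about 0.8 rad. Continuing.

apply_moves([
  {"x": 12,"y": -9,"z": -3,"spin": 0},
  {"x": 12,"y": -12,"z": -1,"spin": 0},
  {"x": 13,"y": -10,"z": 0,"spin": 0},
  {"x": 13,"y": -7,"z": 0,"spin": 0},
])

```text
time_s: 22.45
position: [0.5962, -0.1339, 0.0832]
tcp_rot: [[-0.124, 0.051, 0.991], [-0.992, -0.018, -0.124], [0.012, -0.999, 0.053]]
force: [-1.2, 0.6, -0.5]
opening: 0.006
```

apply_moves([
  {"x": 10,"y": -6,"z": -1,"spin": 0},
  {"x": 10,"y": -5,"z": -1,"spin": 0},
  {"x": 8,"y": -3,"z": 0,"spin": 0},
])

```text
time_s: 22.75
position: [0.6248, -0.1479, 0.0826]
tcp_rot: [[-0.124, 0.051, 0.991], [-0.992, -0.018, -0.124], [0.011, -0.999, 0.053]]
force: [-0.2, 1.3, -0.6]
opening: 0.003
```

apply_moves([
  {"x": 7,"y": -2,"z": 0,"spin": 0},
  {"x": 7,"y": -2,"z": 0,"spin": 0},
  {"x": 6,"y": -1,"z": 0,"spin": 0},
])

```text
time_s: 23.05
position: [0.6419, -0.1517, 0.0819]
tcp_rot: [[-0.123, 0.041, 0.992], [-0.992, -0.015, -0.123], [0.01, -0.999, 0.042]]
force: [-9.1, -1.1, 4.8]
opening: 0.001
```

apply_moves([
  {"x": 5,"y": -1,"z": 0,"spin": 0},
  {"x": 5,"y": 0,"z": 0,"spin": 0},
])

```text
time_s: 23.25
position: [0.6421, -0.1509, 0.0807]
tcp_rot: [[-0.12, 0.015, 0.993], [-0.993, -0.011, -0.12], [0.009, -1.0, 0.017]]
force: [-10.5, -2.2, 5.7]
opening: 0.008
```

```bash
cat > look.py <<'E'
from h import *
import sys
P=np.load("P.npy");n=sys.argv[1]
def T(p,X):
    X=np.array(X);c,s=np.cos(p[2]),np.sin(p[2]);return X@np.array([[c,s,0],[-s,c,0],[0,0,1]])+np.array([p[0],p[1],0])
p=imaging.capture("top")[:,:,::-1]
v=cv2.convertScaleAbs(cv2.resize(p[155:205,240:340],None,fx=8,fy=8,interpolation=cv2.INTER_CUBIC),alpha=1.5)
w=v.copy()
for th,col in((0,(0,0,255)),(.05,(0,255,0)),(.1,(255,0,0))):
    e=[T([-.01,.1,-th],[[x,y,.114] for x,y in((-.006,-.002),(-.006,-.198),(.006,-.198),(.006,-.002))])][0]
    q=((proj("top",T(P,e))-[240,155]+.5)*8).astype(int)
    cv2.polylines(w,[q.astype(np.int32)],True,col,1)
cv2.imwrite(f"pics/{n}.png",cv2.resize(np.vstack([v,w]),(600,600)))
p=imaging.capture("scene")[:,:,::-1]
cv2.imwrite(f"pics/{n}s.png",cv2.convertScaleAbs(cv2.resize(p[130:260,210:350],None,fx=4.5,fy=4.5,interpolation=cv2.INTER_CUBIC),alpha=1.3))
s=read_state();print(s["position"],s["tcp_rot"][:,1],s["force"])
E
python3 look.py d1
```

```text
[ 0.64209193 -0.15081758  0.08060473] [ 0.01544744 -0.01036933 -0.99982691] [-10.63678433  -1.26234315   6.67740225]
```

View pics/d1.png

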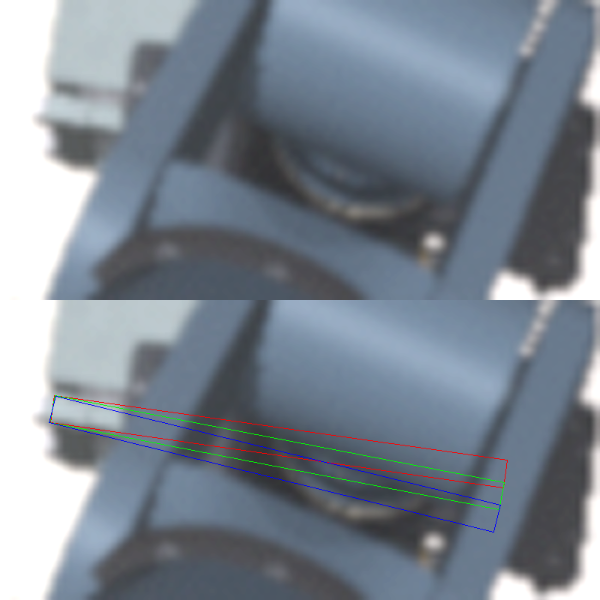

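View pics/d1s.png

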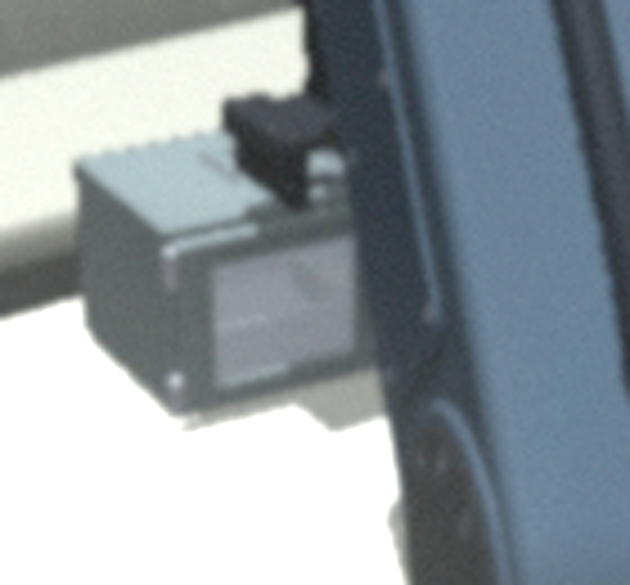

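apply_moves([
  {"x": 10,"y": -1,"z": 0,"spin": 0},
  {"x": 10,"y": -1,"z": 0,"spin": 0},
])

```text
time_s: 23.55
position: [0.6414, -0.1499, 0.0794]
tcp_rot: [[-0.117, -0.034, 0.993], [-0.993, -0.002, -0.117], [0.006, -0.999, -0.034]]
force: [-25.0, 0.0, 16.1]
opening: 0.008
```

At 25 N the tip does not move further, which is well above the tongue force. I back off and check.

apply_moves([
  {"x": -15,"y": 2,"z": 0,"spin": 0},
  {"x": -40,"y": 5,"z": 10,"spin": 0},
  {"x": -40,"y": 0,"z": 30,"spin": 0},
  {"x": -25,"y": -25,"z": 40,"spin": 0},
  {"x": -10,"y": -45,"z": 20,"spin": 0},
  {"x": -10,"y": -48,"z": 0,"spin": 0},
  {"x": -10,"y": -48,"z": 0,"spin": 0},
  {"x": -10,"y": -48,"z": 0,"spin": 0},
  {"x": -10,"y": -48,"z": 0,"spin": 0},
])

```text
time_s: 24.45
position: [0.4703, -0.404, 0.1833]
tcp_rot: [[-0.104, -0.028, 0.994], [-0.995, -0.008, -0.104], [0.01, -1.0, -0.027]]
force: [0.7, 0.2, 0.8]
opening: 0.01
```

```bash
python3 look.py d2
```

```text
[ 0.46990126 -0.40970812  0.18346248] [-0.02594054 -0.01323179 -0.99957591] [-0.77403402  0.09811429  0.29748679]
```

View pics/d2.png

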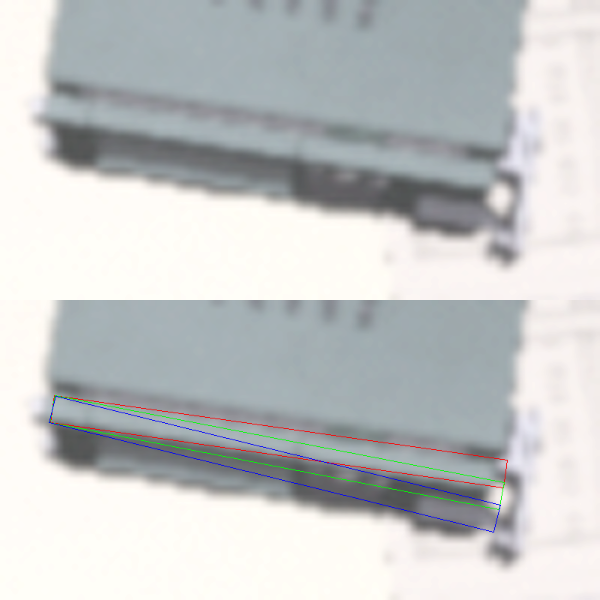

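View pics/d2s.png

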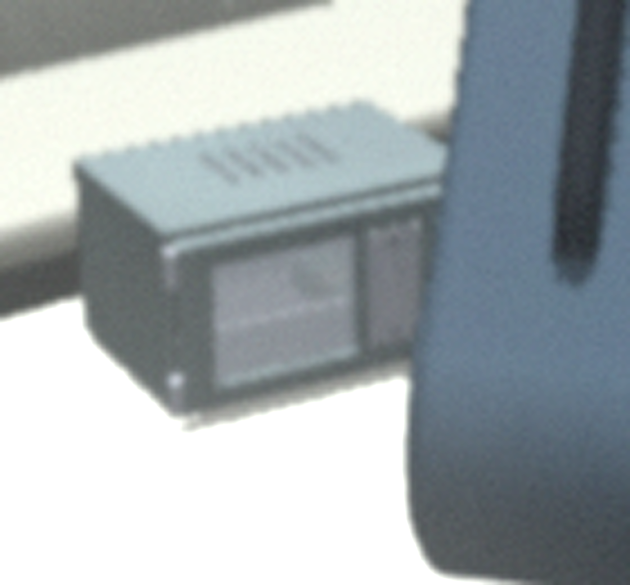

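```bash
cat > tong.py <<'E'
from h import *
P=np.load("P.npy")
def T(p,X):
    X=np.array(X);c,s=np.cos(p[2]),np.sin(p[2]);return X@np.array([[c,s,0],[-s,c,0],[0,0,1]])+np.array([p[0],p[1],0])
a=np.mean([imaging.capture("top").astype(float) for _ in range(4)],0)[:,:,::-1]
x0,y0=305,168;k=20
v=np.clip(cv2.resize(a[y0:y0+30,x0:x0+26],None,fx=k,fy=k,interpolation=cv2.INTER_CUBIC)*1.6,0,255).astype(np.uint8);w=v.copy()
def poly(X,col):
    q=((proj("top",T(P,X))-[x0,y0]+.5)*k).astype(np.int32);cv2.polylines(w,[q],True,col,1)
t=np.linspace(0,2*np.pi,30)
poly(np.c_[-.0305+.004*np.cos(t),-.1075+.004*np.sin(t),np.full(30,.083)],(0,0,255))
D=lambda X:T([-.01,.1,0],X)
poly(D([[-.006,-.168,.077],[-.006,-.198,.077],[-.017,-.198,.077],[-.017,-.168,.077]]),(0,255,0))
poly(D([[-.016,-.198,.065],[-.016,-.21,.065],[-.006,-.198,.065]]),(255,0,0))
poly(D([[-.006,-.1,.114],[-.006,-.198,.114],[.006,-.198,.114],[.006,-.1,.114]]),(0,255,255))
cv2.imwrite("pics/tong.png",cv2.resize(np.hstack([v,w]),(800,460)))
E
python3 tong.py
```

```text
(no output)
```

View pics/tong.png

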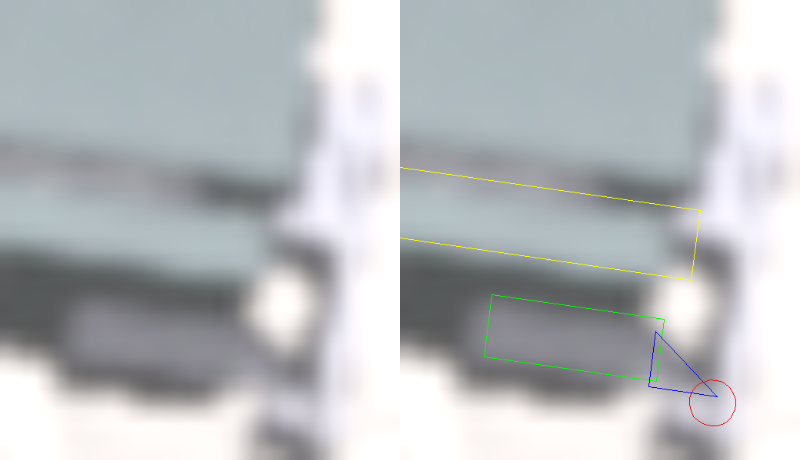

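The door, latch case and tongue match the model at 0 rad, and the tongue reaches across behind the pin. Last, I check the bystanders.

```bash
python3 - <<'E'
from h import *
p=imaging.capture("top");cv2.imwrite("pics/fin.png",cv2.resize(p[:,:,::-1],None,fx=1.4,fy=1.4))
m=masks(["slide_mailer","amber_bottle","dropper_bottle"],"top")
p=imaging.capture("scene");cv2.imwrite("pics/fins.png",cv2.resize(p[:,:,::-1],None,fx=1.4,fy=1.4))
m=masks(["amber_bottle","dropper_bottle"],"scene")
print(read_state()["time_s"],read_state()["position"])
E
```

```text
top slide_mailer [(0.85, [353.2, 208.2, 32.9, 21.2])]
top amber_bottle [(0.59, [155.1, 198.8, 20.4, 15.4])]
top dropper_bottle [(0.87, [119.4, 252.8, 26.1, 22.2])]
scene amber_bottle [(0.71, [172.6, 234.3, 22.7, 38.2])]
scene dropper_bottle [(0.98, [172.9, 266.4, 20.4, 56.7])]
25.1 [ 0.47050273 -0.40078713  0.18270052]
```

View pics/fins.png

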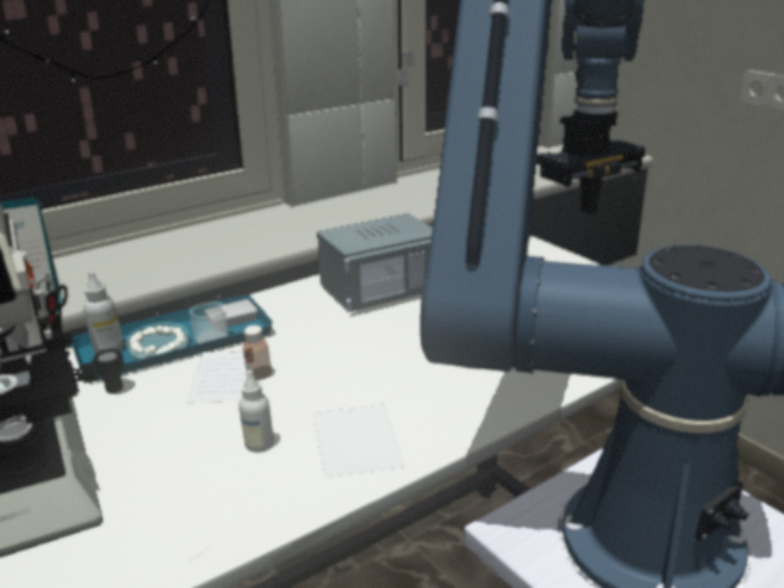

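View pics/fin.png

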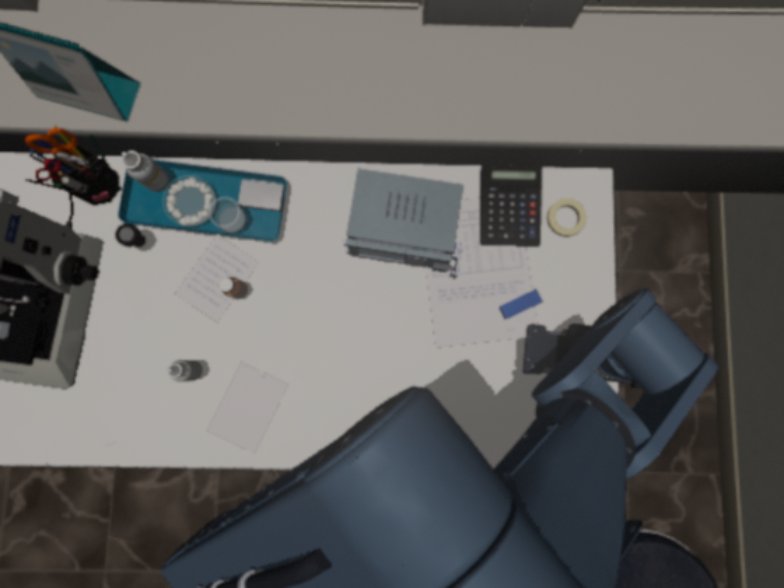

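The door is shut, both bottles stand upright, the mailer and amber bottle are where they were, and the arm is clear. Handing in.

```bash
python3 -c "
from rig import job
print(job.hand_in())"
```

```text
the job is handed in; nothing more can be done
None
```

I did all the steps and handed the job in at about 25 s, but the latch is confirmed only indirectly; `hand_in` gives no verdict.

**What I did:**
- The dropper bottle stood in the door's way. I moved it to about (0.43, 0.28) on the left and stood it upright.
- I laid the slide stack on the tray, pushed the tray to its end stop, and pushed the door shut along its arc to a hard stop.

**What the last checks showed:**
- **Door:** it fits the 0 rad position in the top view. The finger did not move further between about 9 N and 25 N of push.
- **Latch:** in the top view the tongue seems to reach across behind the strike pin, but the picture is coarse. The arm hid the latch from the scene camera, so I take the latching from the hard stop.
- **Tray:** its front was within about 2 mm of flush before I shut the door, and the stack could be seen inside.
- **Bottles and mailer:** both bottles are upright. The amber bottle and the mailer showed within 2 to 4 pixels of their first positions.

**What was off:**
- The tool slowly picked up a tilt of up to 0.06 rad during the moves. The stack and bottle still stood flat when released.
- The tray's end stop gave about 11 N upward as well as 15 N back. I did not settle whether part of that was the gripper touching the roof, but it stayed well under the 40 N limit.

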